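Click a fresh water filter into its dock

ROBOT

A 7-joint arm with a two-finger parallel gripper is mounted at the origin on a cart in front of the work surface, level with it; the furniture and walls round the work are solid. World frame = base frame: x ahead of the robot, y to its left, z up, the work surface at z = 0. Lengths are in mm, angles in rad, forces in N, time in s.
With the tool pointing down it reaches from about 425 to 925 mm from the base axis. Payload 6.8 kg.
Tool frame: the origin (TCP) lies at the centre of the arm's flange, where the gripper is bolted on; the fingertips stand 182 mm ahead of it and the grasp point (between the pads) lies 163 mm ahead of it; z points along the fingers, y is the line along which they close (so a half turn about z gives the same grasp; the last joint's range is limited). The gripper opens to 88 mm and grips with 3 to 60 N. Pads are 20 mm wide; open, the fingers measure 115 mm over their backs; the gripper's body (75 mm by 178 mm) begins 61 mm behind the grasp point.
Start: joints at [1.22, 0.477, 0.022, 1.555, -0.011, 1.109, -0.083], TCP at [162.289, -655.214, 404.664] pointing down, gripper open.
Joint ranges: [-2.96, 2.96], [-0.34, 2.1], [-1.41, 1.46], [0.24, 2.44], [-1.37, 4.51], [0.17, 1.92], [-2.96, 2.96]. Speed limits (rad/s): [2.39, 2.39, 3.14, 3.14, 3.14, 3.14, 3.14].

INTERFACE

Orientations are given as a unit quaternion [x, y, z, w].
In Python, from plant import manip gives the robot as it stands.
- The arm moves only by the tool carry_out, never from a script. Its arguments are lists of equal length, an entry for each row: "claw": the finger opening in mm, from 0 to 87.8; "delta_pos": the shift along the world's x, y, z in mm, a list of three; "turn": the turn, a rotation vector about the world's x, y, z in rad, a list of three. In form: {"claw": [claw, ...], "delta_pos": [[dx, dy, dz], ...], "turn": [[rx, ry, rz], ...]}. A call has 1 to 10 rows; each row is the pose to reach, as a shift and turn from the pose commanded when the call began; what a row does not reach only later rows make up. A row lasts 1/10 s, in which the tool goes at most 50 mm and 8.59 degrees, less where a joint would pass 70% of its speed; a pose out of reach is approached as far as the arm can. A call with a gripper value outside its range is refused whole. The fingers move at their own pace and stop on an object; "force" is the grip in N (left out, the last holds). Time passes only in rows, so rows that repeat a pose let the fingers close. It gives the time, the measured TCP pose, the force, the opening and the grip force at its end, in the units of the state.
- manip.state(): the state, without advancing time (a new reading comes with each control period).
- manip.snapshot(name): name is "scene" or "side" or "wrist"; returns a dict with "img" (480x640x3 uint8, red, green, blue), "camera_matrix" (3x3 intrinsics, pixels), "dist_coeffs" ([k1, k2, p1, p2, k3] as OpenCV has them; the pictures are not rectified), "T" (4x4, takes a point from camera to world coordinates). Camera axes: x right, y up, looking along -z (the intrinsics and any distortion apply to the point x, -y, -z); pixel columns grow to the right and rows downward; lengths in mm; the calibration is good to about 2 mm. A picture is of the moment at which its call begins. There is no depth.
- manip.sign_off(): hands the job in; it is judged then, once.
The state is a dict: "clock": time; "qpos": joint angles; "qvel": joint speeds; "tau": joint torques, N m; "ee_pos": TCP position; "eef_rot": TCP orientation; "wrist_force": force on the tool from outside, world axes, zero at the start; "ft_torque": the same for the moment, N m; "width": finger opening in mm; "gripper_force": force on a finger pad.
Only numpy, scipy, OpenCV 4.12 (cv2) and the standard library are available. Lean on these libraries where they do the work, as an engineer would, in place of code of your own. Each camera call takes 0.05 s, during which the arm holds its last target. There are 200 camera calls.

TASK

Fit the fresh water-filter cartridge, the white one with the blue cap, into the filter dock: foot first, upright, straight down until the sprung ball in the dock's side clicks into its groove and it stays held when you let go. How deep that is differs from dock to dock, so go by feel: keep pushing through the ball's resistance until you meet the soft seal just beyond the click, and never load the seal with more than 15 newtons. Leave the spent brown cartridge, the mug and the spoon where they are.

Things in the scene. Friction and masses are not known exactly. Their poses are not given: they have to be found in the camera images.
- fresh_cartridge: Fresh filter cartridge: white, blue cap, round, 40 mm diameter, 155 mm tall, about 0.16 kg, standing loose. Origin at the centre of its foot, z up its axis. The lowest 8 mm taper to 30 mm at the foot; a groove 4 mm deep runs all round, 19 to 33 mm above the foot. Yaw does not matter. Grip it across the diameter near the top: when home, 57 mm or more of it stand out of the dock.
- spent_cartridge: Spent cartridge of the same shape and size, brown with a black cap; origin at its foot. To be left alone. The two may have changed places.
- dock: Filter dock, fixed: white block 100 x 100 mm, 110 mm high, on a grey plinth 112 x 112 mm, blue stripe in front (its -x), two hose stubs at the back. Origin at the centre of its underside, z up. A vertical round bore, 42.4 mm diameter, goes down from the middle of its top. Inside are a sprung ball (in the +x wall), an ejecting valve pin and, at the bottom, a soft seal.
- dock_mouth (a point): Centre of the bore's mouth, on the dock's top, 110 mm above its origin. The parts inside are set to an unseen height: home is reached with the cartridge's foot 60 to 96 mm below this point. The ball begins to resist (3 to 8 N) some 20 mm before home. A steady push of 11 to 13 N in all is reached only home against the seal; a cartridge that has not clicked is pushed up by the pin.
- ball (a joint): How far the sprung ball is pressed back into the wall, m: 0 = fully out (bore empty, or ball in the cartridge's groove), about 0.0015 to 0.0025 while the cartridge's body passes. Spring: 8 N plus 1 N per mm. It snaps into the groove over the last 5 mm before home and draws the cartridge down.
- valve_pin (a joint): How far the ejecting valve pin is pressed down, m: 0 = free, about 0.012 to 0.013 with a cartridge home and let go, up to 0.0155 while it is pressed. Spring: 2.5 N plus 0.2 N per mm.
- seal (a joint): How far the soft seal is pressed down, m: 0 = untouched; it is met 1 to 2 mm beyond home. Spring: 2 N plus 8 N per mm, so 15 N is reached at 0.0016.
- mug_2: Cream mug, 90 x 120 x 94 mm, standing loose behind the work; origin at the centre of its underside. To be left alone.
- spoon_2: Metal spoon, 196 x 40 x 13 mm, lying loose to the right; origin at the centre of its underside. To be left alone.
Mind the look-alikes: they are no part of the job. What is meant by the fresh_cartridge is not yellow, and is the larger of those in its own colour.

How it is judged:
By the outcome, as a careful person would: the job done as asked, in the order asked, and still so for the second after the job is handed in, with the robot touching nothing.
It also fails if it takes over 58 s, if anything falls off the work surface, if the arm or the gripper's body presses on something with over 40 N, if the wrist force passes 120 N, or if a joint passes its speed limit or range.

## Working session

There is one attempt and no reset: what is moved stays moved. The work goes in short steps, Python scripts to look and compute and a tool call to move; the robot and the scene stay as the last step left them, time stands still between calls to the robot, and variables do not carry over. Pictures are saved under pics/ and viewed, at most 10 in all, crops included, and the job is handed in when it is done.

Besides the shell and the picture viewer there is one more tool, called as a command line: name --argument value ..., lists and objects as JSON in quotes. carry_out: Moves the arm, as the interface text tells. Its arguments: {"type":"object","properties":{"claw":{"type":"array","items":{"type":"number"}},"delta_pos":{"type":"array","items":{"type":"array","items":{"type":"number"}}},"turn":{"type":"array","items":{"type":"array","items":{"type":"number"}}},"force":{"type":"number"}},"required":["claw","delta_pos","turn"]}

```bash
mkdir -p pics; python3 - <<'E'
from plant import manip
import cv2,pickle
s=manip.state();print(s)
d={}
for n in("scene","side","wrist"):
    d[n]=manip.snapshot(n);cv2.imwrite(f"pics/{n}0.png",d[n]["img"][:,:,::-1]);print(n,d[n]["camera_matrix"].tolist(),d[n]["dist_coeffs"],d[n]["T"].round(3).tolist())
pickle.dump(d,open("d0.pkl","wb"))
E
```

```text
{'clock': 0.0, 'qpos': array([ 1.21990516,  0.477749  ,  0.02232983,  1.55642609, -0.01146753,
        1.10931641, -0.0830837 ]), 'qvel': array([ 0.00084107,  0.00073498, -0.00068217, -0.00058002, -0.00063928,
        0.00204535,  0.00074713]), 'tau': array([ 4.31494427e-04, -5.82863688e+01,  1.53451122e+00, -2.72611356e+01,
       -5.43142750e-02,  1.70711515e-02,  1.54363538e-04]), 'ee_pos': array([ 162.22176795, -654.93298997,  403.72624396]), 'eef_rot': array([ 9.92636491e-01,  1.21128085e-01, -1.83381750e-04, -8.66167264e-04]), 'wrist_force': array([ 0.93818399,  0.53031694, -0.45917886]), 'ft_torque': array([ 0.00733069,  0.06657559, -0.01393322]), 'gripper_force': 0.0, 'width': 87.91725945552476}
scene [[527.1607747446433, 0.0, 320.64591552234344], [0.0, 527.1607747446433, 235.77884988262406], [0.0, 0.0, 1.0]] [-0.10781939  0.          0.          0.          0.        ] [[-0.557, 0.613, -0.56, -115.033], [-0.83, -0.423, 0.363, 423.972], [-0.015, 0.668, 0.744, 1070.094], [0.0, 0.0, 0.0, 1.0]]
side [[545.9179998402738, 0.0, 316.8984512352674], [0.0, 545.9179998402738, 240.01864160856422], [0.0, 0.0, 1.0]] [-0.16008565  0.          0.          0.          0.        ] [[0.999, 0.04, -0.022, 580.449], [-0.038, 0.44, -0.897, -1098.43], [-0.026, 0.897, 0.442, 593.767], [0.0, 0.0, 0.0, 1.0]]
wrist [[336.75049001935713, 0.0, 318.636358525744], [0.0, 336.75049001935713, 240.52592854359804], [0.0, 0.0, 1.0]] [-0.00465522  0.          0.          0.          0.        ] [[0.24, 0.93, 0.28, 240.444], [-0.971, 0.23, 0.068, -634.459], [-0.001, -0.288, 0.958, 383.594], [0.0, 0.0, 0.0, 1.0]]
```

View pics/scene0.png

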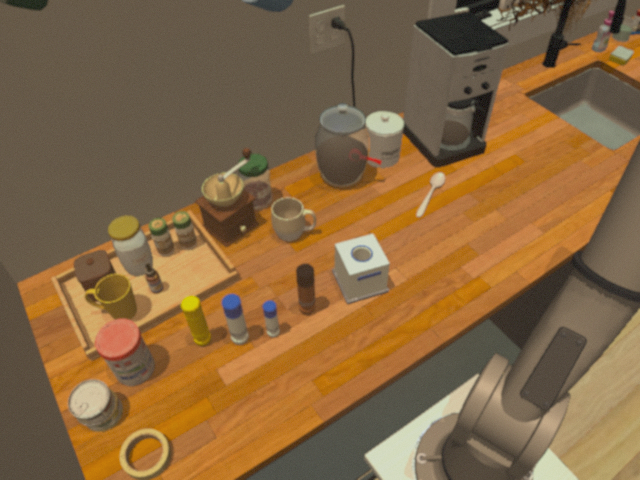

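View pics/side0.png

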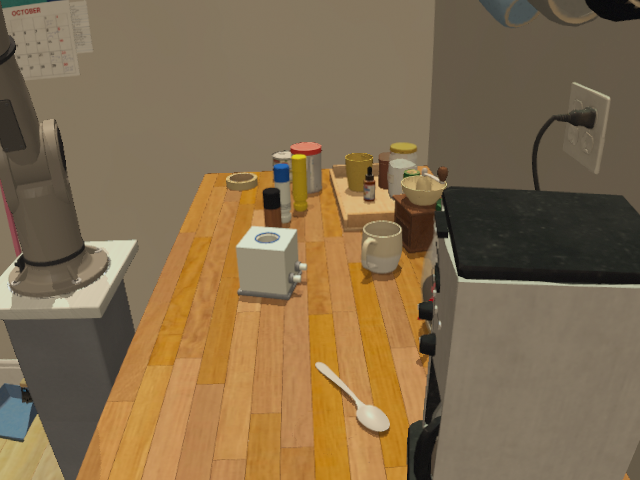

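Candidates in the scene picture:
- yellow cylinder (197,320)
- large white with blue cap (235,318)
- small white with blue cap (271,318)
- brown spent cartridge (306,288)

I choose (235,318), since it is the larger white one with a blue cap. I'll check it in a close crop.

```bash
cat > h.py <<'E'
import numpy as np,cv2
def ray(c,p):
    u=cv2.undistortPoints(np.array([[p]],float),c["camera_matrix"],c["dist_coeffs"])[0,0]
    return c["T"][:3,3],c["T"][:3,:3]@np.array([u[0],-u[1],-1])
def atz(c,p,z):
    o,d=ray(c,p);return (o+d*(z-o[2])/d[2]).round(1)
def proj(c,X):
    T=np.linalg.inv(c["T"]);q=(T[:3,:3]@np.atleast_2d(X).T).T+T[:3,3];q=q*[1,-1,-1]
    return cv2.projectPoints(q,np.zeros(3),np.zeros(3),c["camera_matrix"],c["dist_coeffs"])[0][:,0]
E
python3 - <<'E'
import pickle,cv2,numpy as np
from h import *
d=pickle.load(open("d0.pkl","rb"))
r=lambda n,x,y,w,h,k:cv2.resize(d[n]["img"][y:y+h,x:x+w,::-1],None,fx=k,fy=k,interpolation=cv2.INTER_CUBIC)
a=np.vstack([np.hstack([r("scene",180,270,100,75,4),r("scene",320,230,100,75,4)]),np.hstack([r("side",230,150,100,75,4),r("side",225,215,100,75,4)])])
cv2.imwrite("pics/crop.png",a)
s=d["scene"]
print(atz(s,(232,301),155),atz(s,(361,255),110),atz(d["side"],(267,238),110),atz(d["side"],(282,168),155))
E
```

```text
[526.7 235.4 155. ] [502.7 -88.6 110. ] [503.7 -97.1 110. ] [530.5 210.1 155. ]
```

View pics/crop.png

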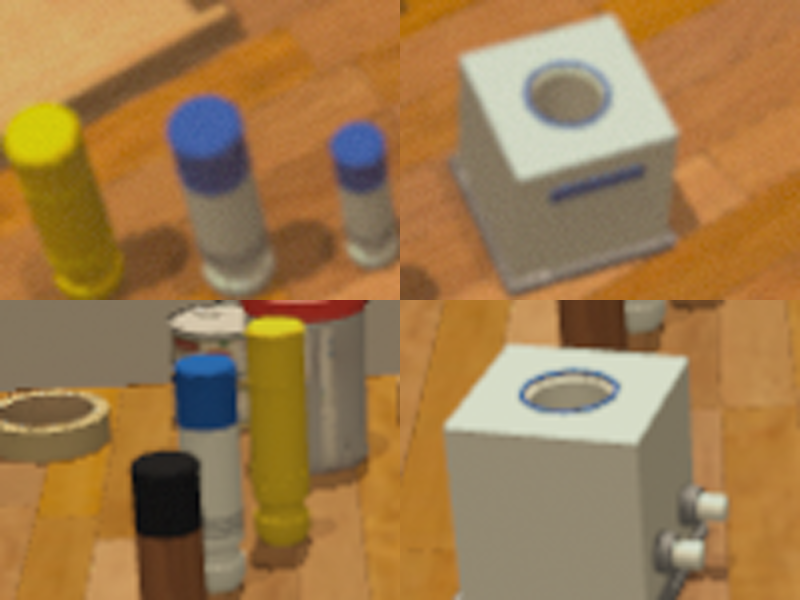

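The crop confirms the choice: the large white cylinder with the blue cap has its cap top at scene (231.5,301), with yellow to its left and the smaller look-alike to its right. The dock's bore rim is at scene (362,253.5) and side (267,238).

```bash
python3 - <<'E'
import pickle
from h import *
from scipy.optimize import least_squares
d=pickle.load(open("d0.pkl","rb"));s,e=d["scene"],d["side"]
def tri(a,b,z):
    f=lambda x:np.r_[proj(s,[x[0],x[1],z])[0]-a,proj(e,[x[0],x[1],z])[0]-b]
    r=least_squares(f,[500,0]);print(r.x.round(1),r.fun.round(2));
tri((231.3,300.8),(281.4,166),155)
tri((361.6,253.2),(266.9,237.4),110)
for n,p,z in(("fresh foot",(239,338),0),("yellow top",(190.6,303),155),("yellow foot",(201.5,340),0),("small top",(269.5,305),105),("small foot",(272.5,331),0),("brown top",(305,270),155),("brown foot",(307,308),0)):print(n,atz(s,p,z))
E
```

```text
[528.2 235.7] [ 0.23 -0.21 -0.09 -1.16]
[504.4 -93.1] [ 0.49  0.53  0.53 -0.27]
fresh foot [532.3 239.    0. ]
yellow top [571.7 311.1 155. ]
yellow foot [576.9 315.2   0. ]
small top [505.2 161.  105. ]
small foot [504.6 164.    0. ]
brown top [509.3  62.8 155. ]
brown foot [513.4  61.2   0. ]
```

carry_out --claw '[80,80,80,80,80,80,80,80,80,80]' --delta_pos '[[10,20,0],[30,55,0],[55,95,0],[82,137,0],[110,180,0],[137,225,0],[164,270,0],[190,312,0],[215,355,0],[240,395,0]]' --turn '[[0,0,0.05],[0,0,0.12],[0,0,0.2],[0,0,0.3],[0,0,0.4],[0,0,0.5],[0,0,0.6],[0,0,0.7],[0,0,0.8],[0,0,0.9]]'

```text
clock: 1.15
ee_pos: [401.3, -260.5, 404.7]
eef_rot: [0.84, 0.542, -0.0, 0.0]
wrist_force: [1.5, -1.7, 0.1]
width: 80.4
gripper_force: 0.0
```

carry_out --claw '[80,80,80,80,80,80,80,80,80,80]' --delta_pos '[[25,41,0],[50,82,0],[70,115,0],[85,140,0],[95,156,0],[102,167,0],[102,167,0],[102,167,0],[102,167,0],[102,167,0]]' --turn '[[0,0,0.1],[0,0,0.2],[0,0,0.3],[0,0,0.38],[0,0,0.42],[0,0,0.426],[0,0,0.426],[0,0,0.426],[0,0,0.426],[0,0,0.426]]'

```text
clock: 2.15
ee_pos: [502.5, -96.6, 404.6]
eef_rot: [0.709, 0.706, -0.0, 0.0]
wrist_force: [0.0, -0.0, 0.7]
width: 80.1
gripper_force: 0.0
```

```bash
python3 - <<'E'
from plant import manip
from h import *
import pickle
c=manip.snapshot("wrist");pickle.dump(c,open("w1.pkl","wb"));cv2.imwrite("pics/w1.png",c["img"][:,:,::-1]);s=manip.state();print(s["clock"],s["ee_pos"],s["eef_rot"],s["wrist_force"],s["qpos"])
print(proj(c,[504.4,-93.1,110]))
E
```

```text
2.2 [502.56063829 -96.38983004 404.65909209] [ 7.08529745e-01  7.05680909e-01 -2.24273854e-04  7.00946094e-05] [ 0.62944809 -0.50833227  0.75394868] [ 0.53020631  0.25461317 -0.53949574  1.91145001  0.15330811  1.0159658
 -0.0802388 ]
[[319.38576749 234.20936124]]
```

View pics/w1.png

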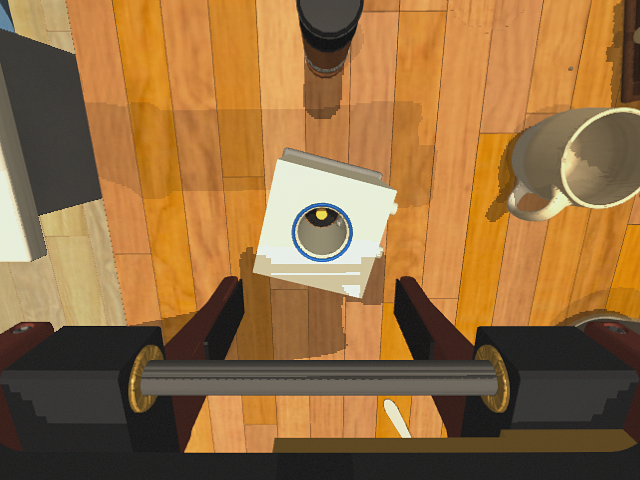

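The wrist picture shows the dock from above, with the blue rim centred near (322,232), the yellow ball in the bore and the brown cartridge at the top. Now moving above the fresh cartridge.

carry_out --claw '[80,80,80,80,80,80,80,80,80,80]' --delta_pos '[[2,20,0],[5,65,0],[9,112,0],[12,160,0],[16,208,0],[20,255,0],[23,295,0],[25,320,0],[25,329,0],[25,329,0]]' --turn '[[0,0,0],[0,0,0],[0,0,0],[0,0,0],[0,0,0],[0,0,0],[0,0,0],[0,0,0],[0,0,0],[0,0,0]]'

```text
clock: 3.2
ee_pos: [527.8, 234.0, 404.5]
eef_rot: [0.707, 0.707, -0.0, -0.0]
wrist_force: [-0.1, -0.0, 0.3]
width: 80.0
gripper_force: 0.0
```

carry_out --claw '[80,80,80]' --delta_pos '[[0,0,0],[0,0,0],[0,0,0]]' --turn '[[0,0,0],[0,0,0],[0,0,0]]'

```text
clock: 3.5
ee_pos: [528.3, 232.0, 404.7]
eef_rot: [0.709, 0.706, -0.0, 0.0]
wrist_force: [0.4, -1.1, -0.1]
width: 79.9
gripper_force: 0.0
```

```bash
python3 - <<'E'
from plant import manip
from h import *
import pickle
w=pickle.load(open("w1.pkl","rb"))
c=manip.snapshot("wrist");pickle.dump(c,open("w2.pkl","wb"));cv2.imwrite("pics/w2.png",c["img"][:,:,::-1]);s=manip.state();print(s["clock"],s["ee_pos"],s["eef_rot"],s["wrist_force"])
def blob(c,x0,y0,x1,y1):
    h=cv2.cvtColor(c["img"],cv2.COLOR_RGB2HSV)[y0:y1,x0:x1];m=cv2.inRange(h,(100,100,40),(130,255,255))
    k=max(cv2.findContours(m,cv2.RETR_EXTERNAL,cv2.CHAIN_APPROX_NONE)[0],key=cv2.contourArea)
    e=cv2.fitEllipse(k);return (e[0][0]+x0,e[0][1]+y0),e[1],e[2]
b=blob(w,270,180,370,290);print("rim",b,atz(w,b[0],110))
try:
    b=blob(c,150,50,490,330);print("cap",b,atz(c,b[0],155))
except Exception as e:print(e)
print(proj(c,[529,236,155]))
E
```

```text
3.55 [528.21867672 232.30555431 404.71136873] [ 7.08510139e-01  7.05700561e-01 -1.25648184e-04  2.91611463e-04] [-0.02114168 -0.36984545  0.38857898]
rim ((321.7958068847656, 231.94084930419922), (58.05549621582031, 59.804893493652344), 84.25252532958984) [506.4 -91.1 110. ]
cap ((318.6905212402344, 241.31314086914062), (54.18757629394531, 62.35527420043945), 0.2871784269809723) [529.8 242.8 155. ]
[[317.6654662  250.38060547]]
```

View pics/w2.png

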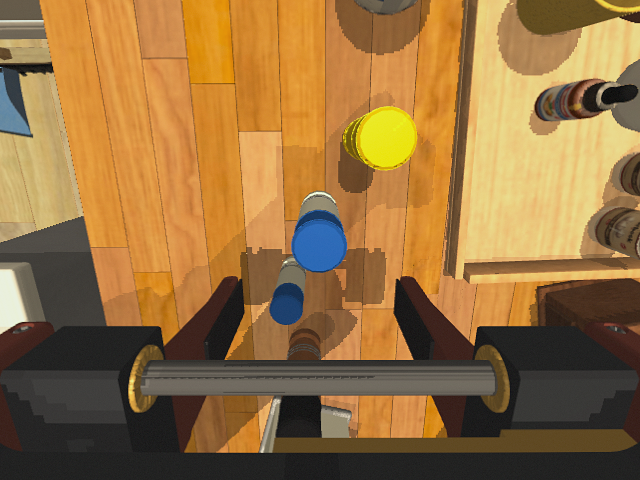

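The large blue cap's top is centred near (319,245) in the wrist view; the small look-alike is at (287,303) and yellow at (386,138). Descending to grip about 133 mm above the foot.

carry_out --claw '[80,80,80,80,80,80,80,80]' --delta_pos '[[1,5,-10],[1,5.5,-35],[1,5.5,-60],[1,5.5,-80],[1,5.5,-95],[1,5.5,-105],[1,5.5,-109],[1,5.5,-109]]' --turn '[[0,0,0],[0,0,0],[0,0,0],[0,0,0],[0,0,0],[0,0,0],[0,0,0],[0,0,0]]'

```text
clock: 4.35
ee_pos: [529.0, 239.2, 295.5]
eef_rot: [0.708, 0.706, -0.0, -0.0]
wrist_force: [-0.7, -0.2, -0.5]
width: 79.8
gripper_force: 0.0
```

```bash
python3 - <<'E'
from plant import manip
from h import *
import pickle
c=manip.snapshot("wrist");s=manip.state();print(s["clock"],s["ee_pos"],s["eef_rot"],s["wrist_force"],s["width"])
d=manip.snapshot("scene");e=manip.snapshot("side")
a=cv2.resize(d["img"][255:345,180:300],(400,300));b=cv2.resize(e["img"][120:225,220:360],(400,300))
cv2.imwrite("pics/w3.png",np.hstack([cv2.resize(c["img"],(400,300)),a])[:,:,::-1])
E
```

```text
4.4 [529.14509991 239.32759061 296.07743659] [7.07817685e-01 7.06395058e-01 3.77086335e-04 7.47832211e-05] [ 0.47387319  0.21087638 -0.06336614] 79.83237274483672
```

View pics/w3.png

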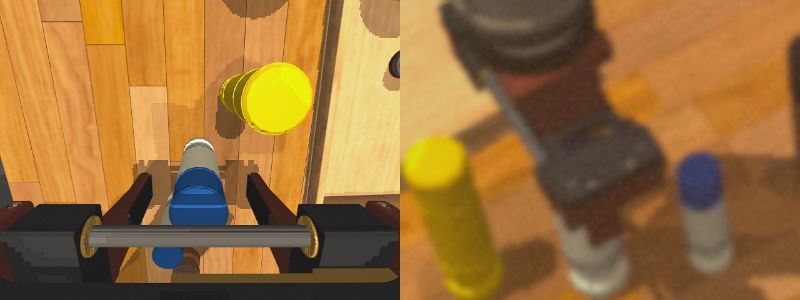

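The fingers straddle the large blue cap evenly, centred at about (199,200). Closing and lifting a little.

carry_out --claw '[60,48,42,36,36,36,36,36,36,36]' --delta_pos '[[0,0,0],[0,0,0],[0,0,0],[0,0,0],[0,0,0],[0,0,0],[0,0,0],[0,0,0],[0,0,0],[0,0,0]]' --turn '[[0,0,0],[0,0,0],[0,0,0],[0,0,0],[0,0,0],[0,0,0],[0,0,0],[0,0,0],[0,0,0],[0,0,0]]' --force 40

```text
clock: 5.5
ee_pos: [528.9, 239.1, 295.7]
eef_rot: [0.708, 0.706, -0.0, -0.0]
wrist_force: [-0.1, 0.0, 0.5]
width: 39.1
gripper_force: 40.0
```

carry_out --claw '[36,36,36,36,36,36,36,36,36,36]' --delta_pos '[[0,0,3],[0,0,15],[0,0,40],[0,0,75],[0,0,110],[0,0,145],[0,0,170],[0,0,185],[0,0,190],[0,0,190]]' --turn '[[0,0,0],[0,0,0],[0,0,0],[0,0,0],[0,0,0],[0,0,0],[0,0,0],[0,0,0],[0,0,0],[0,0,0]]'

```text
clock: 6.5
ee_pos: [528.8, 239.0, 485.6]
eef_rot: [0.708, 0.706, -0.0, 0.0]
wrist_force: [-0.1, -0.6, -1.7]
width: 39.0
gripper_force: 40.0
```

carry_out --claw '[36,36,36,36,36,36,36,36,36,36]' --delta_pos '[[-1,-10,0],[-3,-40,0],[-6,-80,0],[-9,-125,0],[-12,-170,0],[-15,-215,0],[-18,-255,0],[-21,-290,0],[-23,-315,0],[-23.5,-330,0]]' --turn '[[0,0,0],[0,0,0],[0,0,0],[0,0,0],[0,0,0],[0,0,0],[0,0,0],[0,0,0],[0,0,0],[0,0,0]]'

```text
clock: 7.5
ee_pos: [504.4, -94.1, 484.2]
eef_rot: [0.709, 0.705, -0.001, -0.001]
wrist_force: [0.1, 0.2, -2.3]
width: 39.2
gripper_force: 40.0
```

carry_out --claw '[36,36,36,36,36,36,36,36]' --delta_pos '[[0,0,0],[0,0,-5],[0,0,-20],[0,0,-38],[0,0,-52],[0,0,-60],[0,0,-60],[0,0,-60]]' --turn '[[0,0,0],[0,0,0],[0,0,0],[0,0,0],[0,0,0],[0,0,0],[0,0,0],[0,0,0]]'

```text
clock: 8.3
ee_pos: [505.7, -90.5, 426.0]
eef_rot: [0.708, 0.707, 0.0, 0.0]
wrist_force: [-0.2, -0.3, -2.2]
width: 39.3
gripper_force: 40.0
```

```bash
python3 - <<'E'
from plant import manip
from h import *
c=manip.snapshot("wrist");s=manip.state();print(s["clock"],s["ee_pos"],s["eef_rot"],s["wrist_force"],s["ft_torque"],s["width"])
d=manip.snapshot("scene");e=manip.snapshot("side")
a=cv2.resize(d["img"][200:290,310:430],(400,300),interpolation=2);b=cv2.resize(e["img"][165:255,215:335],(400,300),interpolation=2)
cv2.imwrite("pics/w4.png",np.vstack([np.hstack([a,b]),np.hstack([cv2.resize(c["img"],(400,300)),a*0])])[:,:,::-1])
E
```

```text
8.35 [505.7785603  -90.61187321 426.2956271 ] [7.07679557e-01 7.06533319e-01 3.97268849e-04 3.93930308e-04] [-0.21817136 -0.36434861 -1.42904364] [-0.03706602 -0.05275738  0.04056278] 38.8287789883078
```

View pics/w4.png

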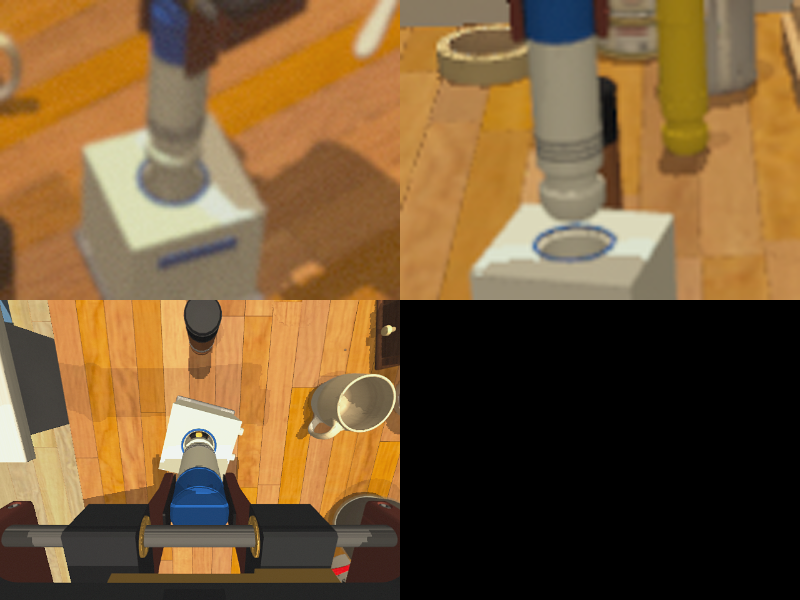

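The cartridge's foot hangs about 20 mm over the bore. In the side view it is at crop (572,210) over rim (574,243), and in the scene view it is over rim (172,180), so it is aligned within about 1 mm. Descending carefully.

carry_out --claw '[36,36,36,36,36,36,36,36]' --delta_pos '[[0,0,-4],[0,0,-9],[0,0,-14],[0,0,-18],[0,0,-21],[0,0,-24],[0,0,-26],[0,0,-28]]' --turn '[[0,0,0],[0,0,0],[0,0,0],[0,0,0],[0,0,0],[0,0,0],[0,0,0],[0,0,0]]'

```text
clock: 9.25
ee_pos: [505.5, -90.9, 397.5]
eef_rot: [0.708, 0.706, 0.0, 0.0]
wrist_force: [-0.2, 0.5, -2.1]
width: 39.2
gripper_force: 40.0
```

Foot about 8 mm inside with no side force. Continuing.

carry_out --claw '[36,36,36,36]' --delta_pos '[[0,0,-2],[0,0,-4],[0,0,-6],[0,0,-8]]' --turn '[[0,0,0],[0,0,0],[0,0,0],[0,0,0]]'

```text
clock: 9.65
ee_pos: [505.4, -90.9, 389.5]
eef_rot: [0.708, 0.706, 0.0, 0.0]
wrist_force: [0.3, 0.2, -1.8]
width: 39.7
gripper_force: 40.0
```

carry_out --claw '[36,36,36,36,36]' --delta_pos '[[0,0,-2],[0,0,-4],[0,0,-6],[0,0,-8],[0,0,-10]]' --turn '[[0,0,0],[0,0,0],[0,0,0],[0,0,0],[0,0,0]]'

```text
clock: 10.15
ee_pos: [505.4, -90.9, 379.5]
eef_rot: [0.708, 0.706, 0.0, 0.0]
wrist_force: [0.8, -0.0, -3.1]
width: 39.1
gripper_force: 40.0
```

carry_out --claw '[36,36,36,36,36]' --delta_pos '[[0,0,-2],[0,0,-4],[0,0,-6],[0,0,-8],[0,0,-10]]' --turn '[[0,0,0],[0,0,0],[0,0,0],[0,0,0],[0,0,0]]'

```text
clock: 10.65
ee_pos: [505.4, -90.9, 369.5]
eef_rot: [0.708, 0.706, 0.0, 0.0]
wrist_force: [0.3, -0.8, -1.9]
width: 39.6
gripper_force: 40.0
```

carry_out --claw '[36,36,36]' --delta_pos '[[0,0,-2],[0,0,-4],[0,0,-6]]' --turn '[[0,0,0],[0,0,0],[0,0,0]]'

```text
clock: 10.95
ee_pos: [505.4, -90.9, 363.5]
eef_rot: [0.708, 0.706, 0.0, -0.0]
wrist_force: [0.0, 0.1, -1.6]
width: 39.1
gripper_force: 40.0
```

carry_out --claw '[36,36,36]' --delta_pos '[[0,0,-2],[0,0,-4],[0,0,-6]]' --turn '[[0,0,0],[0,0,0],[0,0,0]]'

```text
clock: 11.25
ee_pos: [505.4, -90.9, 357.5]
eef_rot: [0.708, 0.706, 0.0, 0.0]
wrist_force: [0.7, -0.2, -1.6]
width: 39.1
gripper_force: 40.0
```

Foot about 48 mm down and still free.

carry_out --claw '[36,36,36,36]' --delta_pos '[[0,0,-1.5],[0,0,-3],[0,0,-4.5],[0,0,-6]]' --turn '[[0,0,0],[0,0,0],[0,0,0],[0,0,0]]'

```text
clock: 11.65
ee_pos: [505.4, -90.9, 351.6]
eef_rot: [0.708, 0.706, 0.0, 0.0]
wrist_force: [0.4, -1.0, -1.5]
width: 39.5
gripper_force: 40.0
```

carry_out --claw '[36,36,36,36]' --delta_pos '[[0,0,-1.5],[0,0,-3],[0,0,-4.5],[0,0,-6]]' --turn '[[0,0,0],[0,0,0],[0,0,0],[0,0,0]]'

```text
clock: 12.05
ee_pos: [505.4, -90.9, 345.6]
eef_rot: [0.708, 0.706, 0.0, 0.0]
wrist_force: [-0.0, 0.8, -2.4]
width: 39.4
gripper_force: 40.0
```

carry_out --claw '[36,36,36]' --delta_pos '[[0,0,-1.5],[0,0,-3],[0,0,-4]]' --turn '[[0,0,0],[0,0,0],[0,0,0]]'

```text
clock: 12.35
ee_pos: [505.4, -90.9, 341.5]
eef_rot: [0.708, 0.706, -0.0, -0.0]
wrist_force: [0.1, 0.6, -1.3]
width: 39.1
gripper_force: 40.0
```

carry_out --claw '[36,36,36]' --delta_pos '[[0,0,-1.5],[0,0,-3],[0,0,-4]]' --turn '[[0,0,0],[0,0,0],[0,0,0]]'

```text
clock: 12.65
ee_pos: [505.0, -90.7, 337.6]
eef_rot: [0.708, 0.706, -0.001, -0.001]
wrist_force: [-4.0, 1.6, 4.0]
width: 39.4
gripper_force: 40.0
```

carry_out --claw '[36,36,36]' --delta_pos '[[0,0,-1.5],[0,0,-3],[0,0,-4]]' --turn '[[0,0,0],[0,0,0],[0,0,0]]'

```text
clock: 12.95
ee_pos: [505.0, -90.8, 333.4]
eef_rot: [0.708, 0.706, -0.001, -0.001]
wrist_force: [-4.9, 1.5, 5.0]
width: 39.4
gripper_force: 40.0
```

Ball met at TCP z of about 339, so home should be near 319.

carry_out --claw '[36,36,36,36]' --delta_pos '[[0,0,-1],[0,0,-2],[0,0,-3],[0,0,-4]]' --turn '[[0,0,0],[0,0,0],[0,0,0],[0,0,0]]'

```text
clock: 13.35
ee_pos: [505.0, -90.8, 329.5]
eef_rot: [0.708, 0.706, -0.0, -0.001]
wrist_force: [-5.8, 1.4, 6.3]
width: 39.2
gripper_force: 40.0
```

carry_out --claw '[36,36,36,36]' --delta_pos '[[0,0,-1],[0,0,-2],[0,0,-3],[0,0,-4]]' --turn '[[0,0,0],[0,0,0],[0,0,0],[0,0,0]]'

```text
clock: 13.75
ee_pos: [505.0, -90.8, 325.6]
eef_rot: [0.708, 0.706, -0.001, -0.001]
wrist_force: [-6.7, 1.5, 5.6]
width: 39.0
gripper_force: 40.0
```

carry_out --claw '[36,36,36,36]' --delta_pos '[[0,0,-1],[0,0,-2],[0,0,-2.5],[0,0,-3]]' --turn '[[0,0,0],[0,0,0],[0,0,0],[0,0,0]]'

```text
clock: 14.15
ee_pos: [505.0, -90.8, 322.4]
eef_rot: [0.708, 0.706, -0.0, -0.001]
wrist_force: [-4.7, 1.2, 4.4]
width: 39.5
gripper_force: 40.0
```

carry_out --claw '[36,36,36]' --delta_pos '[[0,0,-0.5],[0,0,-1],[0,0,-1]]' --turn '[[0,0,0],[0,0,0],[0,0,0]]'

```text
clock: 14.45
ee_pos: [505.0, -90.9, 321.1]
eef_rot: [0.708, 0.706, -0.0, -0.001]
wrist_force: [-5.2, 1.4, -0.5]
width: 38.9
gripper_force: 40.0
```

carry_out --claw '[36,36,36]' --delta_pos '[[0,0,-0.5],[0,0,-1],[0,0,-1]]' --turn '[[0,0,0],[0,0,0],[0,0,0]]'

```text
clock: 14.75
ee_pos: [505.3, -90.9, 320.3]
eef_rot: [0.708, 0.706, -0.0, -0.0]
wrist_force: [-4.6, 1.5, 0.4]
width: 38.8
gripper_force: 40.0
```

carry_out --claw '[36,36,36]' --delta_pos '[[0,0,-0.5],[0,0,-1],[0,0,-1]]' --turn '[[0,0,0],[0,0,0],[0,0,0]]'

```text
clock: 15.05
ee_pos: [505.3, -90.9, 319.4]
eef_rot: [0.708, 0.706, -0.0, -0.0]
wrist_force: [-4.9, 0.5, -1.2]
width: 39.3
gripper_force: 40.0
```

The force has dropped, so the ball is snapping in. Feeling for the seal.

carry_out --claw '[36,36,36]' --delta_pos '[[0,0,-0.5],[0,0,-0.5],[0,0,-0.5]]' --turn '[[0,0,0],[0,0,0],[0,0,0]]'

```text
clock: 15.35
ee_pos: [505.3, -90.9, 319.0]
eef_rot: [0.708, 0.706, -0.0, -0.0]
wrist_force: [-4.2, 2.5, -1.7]
width: 39.1
gripper_force: 40.0
```

carry_out --claw '[36,36,36]' --delta_pos '[[0,0,-0.5],[0,0,-0.5],[0,0,-0.5]]' --turn '[[0,0,0],[0,0,0],[0,0,0]]'

```text
clock: 15.65
ee_pos: [505.3, -90.9, 318.6]
eef_rot: [0.708, 0.706, -0.0, -0.0]
wrist_force: [-4.8, 1.3, -0.9]
width: 39.5
gripper_force: 40.0
```

carry_out --claw '[36,36,36]' --delta_pos '[[0,0,-0.5],[0,0,-0.5],[0,0,-0.5]]' --turn '[[0,0,0],[0,0,0],[0,0,0]]'

```text
clock: 15.95
ee_pos: [505.5, -90.9, 318.2]
eef_rot: [0.708, 0.706, 0.0, 0.0]
wrist_force: [-4.6, 1.5, -0.7]
width: 39.0
gripper_force: 40.0
```

carry_out --claw '[36,36,36]' --delta_pos '[[0,0,-0.4],[0,0,-0.4],[0,0,-0.4]]' --turn '[[0,0,0],[0,0,0],[0,0,0]]'

```text
clock: 16.25
ee_pos: [505.6, -90.9, 317.9]
eef_rot: [0.708, 0.706, 0.0, 0.0]
wrist_force: [-4.1, 1.7, 1.3]
width: 39.4
gripper_force: 40.0
```

carry_out --claw '[36,36,36]' --delta_pos '[[0,0,-0.4],[0,0,-0.4],[0,0,-0.4]]' --turn '[[0,0,0],[0,0,0],[0,0,0]]'

```text
clock: 16.55
ee_pos: [505.6, -90.9, 317.7]
eef_rot: [0.708, 0.706, 0.0, 0.0]
wrist_force: [-5.1, 0.8, 4.4]
width: 39.6
gripper_force: 40.0
```

carry_out --claw '[36,36,36]' --delta_pos '[[0,0,-0.4],[0,0,-0.4],[0,0,-0.4]]' --turn '[[0,0,0],[0,0,0],[0,0,0]]'

```text
clock: 16.85
ee_pos: [505.6, -90.9, 317.5]
eef_rot: [0.708, 0.706, 0.0, 0.0]
wrist_force: [-5.2, 0.7, 5.1]
width: 39.3
gripper_force: 40.0
```

carry_out --claw '[36,36,36]' --delta_pos '[[0,0,-0.5],[0,0,-0.5],[0,0,-0.5]]' --turn '[[0,0,0],[0,0,0],[0,0,0]]'

```text
clock: 17.15
ee_pos: [505.7, -90.8, 317.3]
eef_rot: [0.708, 0.706, 0.0, 0.0]
wrist_force: [-6.2, 0.7, 7.7]
width: 39.2
gripper_force: 40.0
```

carry_out --claw '[36,36,36]' --delta_pos '[[0,0,-0.4],[0,0,-0.4],[0,0,-0.4]]' --turn '[[0,0,0],[0,0,0],[0,0,0]]'

```text
clock: 17.45
ee_pos: [505.7, -90.8, 317.1]
eef_rot: [0.708, 0.706, 0.0, 0.0]
wrist_force: [-7.6, 0.7, 9.3]
width: 39.1
gripper_force: 40.0
```

Seal met at about 11 N push. Unload, release and retreat.

carry_out --claw '[36,36,36,42,50,60,70,80,80,80]' --delta_pos '[[0,0,1],[0,0,2],[0,0,2],[0,0,2],[0,0,2],[0,0,2],[0,0,2],[0,0,2],[0,0,2],[0,0,2]]' --turn '[[0,0,0],[0,0,0],[0,0,0],[0,0,0],[0,0,0],[0,0,0],[0,0,0],[0,0,0],[0,0,0],[0,0,0]]'

```text
clock: 18.45
ee_pos: [505.5, -90.9, 318.1]
eef_rot: [0.708, 0.706, 0.0, 0.0]
wrist_force: [-0.3, -0.5, -0.1]
width: 79.7
gripper_force: 0.0
```

carry_out --claw '[80,80,80,80,80,80,80,80,80,80]' --delta_pos '[[0,0,3],[0,0,15],[0,0,35],[0,0,60],[0,0,85],[0,0,105],[0,0,120],[0,0,120],[0,0,120],[0,0,120]]' --turn '[[0,0,0],[0,0,0],[0,0,0],[0,0,0],[0,0,0],[0,0,0],[0,0,0],[0,0,0],[0,0,0],[0,0,0]]'

```text
clock: 19.45
ee_pos: [505.1, -90.9, 437.3]
eef_rot: [0.708, 0.706, -0.0, -0.001]
wrist_force: [0.1, -0.4, -0.9]
width: 80.0
gripper_force: 0.0
```

```bash
python3 - <<'E'
from plant import manip
from h import *
c=manip.snapshot("wrist");s=manip.state();print(s["clock"],s["ee_pos"],s["wrist_force"],s["width"])
d=manip.snapshot("scene");e=manip.snapshot("side")
a=cv2.resize(d["img"][200:320,280:440],(400,300),interpolation=2);b=cv2.resize(e["img"][180:300,200:360],(400,300),interpolation=2)
cv2.imwrite("pics/w5.png",np.vstack([np.hstack([a,b]),np.hstack([cv2.resize(c["img"],(400,300)),cv2.resize(e["img"],(400,300))])])[:,:,::-1])
for h in(155,160):
  for f in(23,33,43):print(f,"side top at",proj(e,[504.4,-93.1,f+155])[0])
  break
E
```

```text
19.5 [505.10065444 -90.93233745 437.19923592] [0.16423703 0.69015927 0.19190663] 80.0908942411635
23 side top at [265.18680911 206.39507209]
33 side top at [264.85194058 201.7378657 ]
43 side top at [264.5157158 197.0453197]
```

View pics/w5.png

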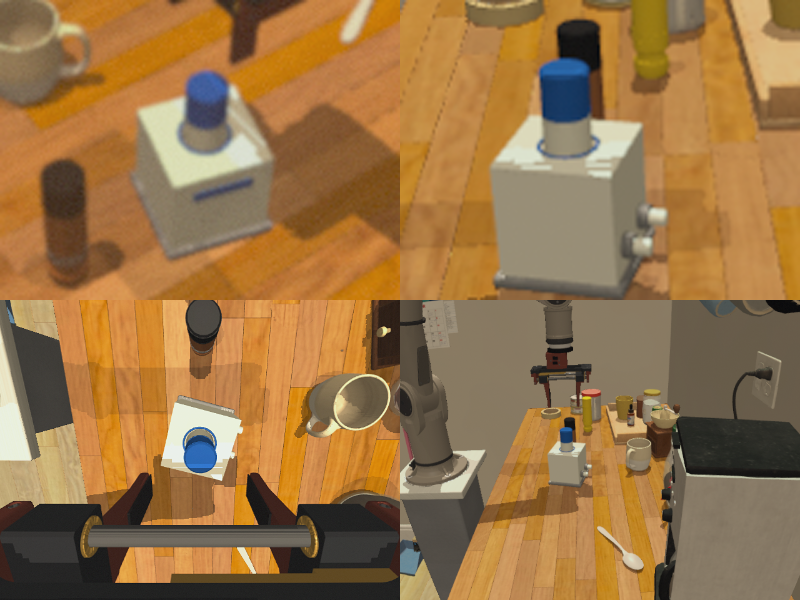

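The cartridge stands upright in the dock. Its cap top is at side row about 206.8, which puts the foot at z of about 22. That matches the home depth I felt, and the pin hasn't pushed it up. The brown cartridge, mug and spoon are where they were.

```bash
python3 -c "
from plant import manip
print(manip.sign_off())"
```

```text
the job is handed in; nothing more can be done
None
```

The fresh cartridge is clicked home in the dock and stayed held after release, about 88 mm deep; I pushed against the seal with about 11 N, left the other things alone, and handed the job in at about 20 s.

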